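# Slide the cover plate under the height-check bridge

### The job

Push the flat aluminium cover plate along the bench with the fingertips, in under the low steel bridge of the height-check fixture, short end first from the open side, until it sits squarely against the back stop. Keep the plate flat on the bench all the way: do not lift, carry or tip it. Leave the bottle, plug gauge, pin tray and screwdriver where they are.

Things in the scene. Friction and masses are not known exactly. Their poses are not given: they have to be found in the camera images.
- plate: flat loose aluminium cover plate, 120 mm long (its x) x 100 mm wide (its y) x 14 mm thick, 0.3 to 0.55 kg, lying on the bench; too wide to grip. Origin at the centre of its underside; z up. It is the same both ways round: either 100 mm wide end may lead. It slides on the bench with 1 to 5 N
- fixture: steel height-check fixture fixed to the bench, no floor of its own. Origin on the bench under the bridge; x points the way the plate goes in, z up. The bridge beam spans x -30 to +10 mm, 148 mm wide (y), underside 18 mm up, top 40 mm. Two side cheeks 18 mm high run under it from x -30 to +70 mm, inner faces at y -58 and +58, outer at -74 and +74 mm
- stop (a point): middle of the foot of the fixture's back stop, on its front face, on the bench (fixture x = +50 mm, y = 0). The stop is 18 mm high and joins the two cheeks behind the bridge. A plate fully home touches it: the plate's centre is then 60 mm in front of this point and the plate sticks out 40 mm in front of the bridge
- bottle: white plastic bottle standing, 52 mm across, 140 mm high, origin at the centre of its underside. To be left alone
- plug_gauge: steel plug gauge standing on its thick end, 28 mm across, 70 mm high, origin at the centre of its underside. To be left alone
- pin_tray: low steel tray with brass pins, 100 x 140 x 22 mm, origin at the centre of its underside. To be left alone
- driver: black screwdriver lying along its own x axis, 200 mm long, 26 mm high, origin under its middle. To be left alone
There are look-alikes about, which are no part of the job. What is meant by the plate is not red, and is the larger of those in its own colour.

How it is judged:
By the outcome, as a careful person would: the job done as asked, in the order asked, and still so for the second after the job is handed in, with the robot touching nothing.
It also fails if it takes over 72 s, if anything falls off the work surface, if the arm or the gripper's body presses on something with over 40 N, if the wrist force passes 120 N, or if a joint passes its speed limit or range.

### The arm

A 6-joint arm with a two-finger parallel gripper is mounted at the origin on the work surface. World frame = base frame: x ahead of the robot, y to its left, z up, the work surface at z = 0. Lengths are in m, angles in rad, forces in N, time in s.
With the tool pointing down it reaches from about 0.25 to 0.775 m from the base axis. Payload 4 kg.
Tool frame: the origin (TCP) lies between the finger pads; the fingertips stand 25 mm ahead of it and the grasp point (between the pads) lies 6 mm ahead of it (robot.tip_reach is the z of the fingertips in the tool frame, in m); z points along the fingers, y is the line along which they close (so a half turn about z gives the same grasp; the last joint's range is limited). The gripper opens to 94 mm and grips with 3 to 60 N. Pads are 16 mm wide; open, the fingers measure 119 mm over their backs; the gripper's body (75 mm by 177 mm) begins 78 mm behind the grasp point.
Start: joints at [1.057, 0.087, 1.371, -0, 1.684, -0.103], TCP at [0.22, 0.504, 0.231] pointing down, gripper open.
Joint ranges: [-3.1, 3.1], [-0.76, 2.03], [0.27, 2.55], [-1.08, 4.22], [0.17, 2.65], [-2.57, 2.57]. Speed limits (rad/s): [2.79, 2.79, 3.14, 3.14, 3.14, 3.14].

### API

Orientations are given as [roll, pitch, yaw] about the fixed x, y, z axes, in that order (R = Rz(yaw) Ry(pitch) Rx(roll)).
In Python, from bench import robot gives the robot as it stands. The module is installed in compiled form; this text tells all that it offers.
- The arm moves only by the shell command python3 -m handwheel 'ROWS'. ROWS is JSON, a list of rows, each a list of 3 entries, a list of its own where there are three numbers: the turn, a rotation vector about the world's x, y, z in units of 90 degrees (1.0 is 90 degrees), then the shift along the world's x, y, z in units of 0.05 m (1.0 is 0.05 m), then the closure, from 0 (fully open) to 1 (shut). A call has 1 to 5 rows; each row shifts and turns the commanded pose from where the row before left it; what a row does not reach is not made up. A row lasts 1/10 s, in which the tool goes at most 50 mm and 8.59 degrees, less where a joint would pass 70% of its speed; a pose out of reach is approached as far as the arm can. A call with a number of a shift or a turn outside -1 to 1 is refused whole. A call with a gripper value outside its range is refused whole. The fingers move at their own pace and stop on an object; the grip force is fixed at half the most. Time passes only in rows, so rows that do not move let the fingers close. It gives the time, the measured TCP pose, the force, the opening and the grip force at its end, in the units of the state.
- robot.get_obs(): the state, without advancing time (a new reading comes with each control period).
- robot.snapshot(name): name is "scene" or "side" or "wrist"; returns (picture, depth): 480x640x3 uint8, red, green, blue; 480x640 float32, m along the optical axis (not along the pixel's ray), 0 where there is no reading.
- robot.calibration(name): a dict with "mtx" (3x3 intrinsics, pixels), "extrinsics" (4x4, takes a point from camera to world coordinates); the wrist camera has in their place "hand_eye" (4x4, takes a point from camera to tool coordinates, whose origin is the TCP and whose axes are the flange's). Camera axes: x right, y down, z forward; pixel columns grow to the right and rows downward; lengths in m; the calibration is good to about 2 mm. A picture is of the moment at which its call begins: read the wrist's pose just before it. calibration takes no time and is no camera call.
- robot.close_job(): hands the job in; it is judged then, once.
Trained networks look in the newest picture that a camera, given by its name, has taken for a name from the list of things; names that differ only in an ending like _2 or _b are one class to them, and where a whole thing is asked for, a point or a joint stands for the part that bears it (a point fixed in the world has none). Each returns a list of dicts, best first, with "p" (0 to 1); they miss things now and then, are a little off and sometimes report something else, mostly with a low value. They report only what shows in the picture. A call takes as long as a camera call. They do not tell look-alikes from the thing itself.
- robot.boxes_of(query, camera): "bbox" ([left, top, right, bottom] in pixels, round what is visible of it).
The state is a dict: "time": time; "joint_positions": joint angles; "qvel": joint speeds; "joint_torque": joint torques, N m; "tool_pos": TCP position; "ee_rot": TCP orientation; "wrist_force": force on the tool from outside, world axes, zero at the start; "wrist_torque": the same for the moment, N m; "width": finger opening in m; "finger_force": force on a finger pad.
Only numpy, scipy, OpenCV 4.12 (cv2) and the standard library are available. Lean on these libraries where they do the work, as an engineer would, in place of code of your own. Each camera call takes 0.05 s, during which the arm holds its last target. There are 200 camera calls.

## Working session

There is one attempt and no reset: what is moved stays moved. The work goes in short steps, Python scripts to look and compute and a shell command to move; the robot and the scene stay as the last step left them, time stands still between calls to the robot, and variables do not carry over. Pictures are saved under pics/ and viewed, at most 10 in all, crops included, and the job is handed in when it is done.

```bash
mkdir -p pics
cat > h.py <<'E'
import numpy as np, cv2
from bench import robot
def snap(cam,fn=None):
    o=robot.get_obs(); im,d=robot.snapshot(cam); c=robot.calibration(cam)
    K=np.array(c["mtx"])
    if cam=="wrist":
        from scipy.spatial.transform import Rotation as R
        T=np.eye(4);T[:3,:3]=R.from_euler('xyz',o["ee_rot"]).as_matrix();T[:3,3]=o["tool_pos"]
        T=T@np.array(c["hand_eye"])
    else: T=np.array(c["extrinsics"])
    if fn: cv2.imwrite(fn,im[:,:,::-1])
    v,u=np.mgrid[:480,:640]
    P=np.stack([(u-K[0,2])/K[0,0]*d,(v-K[1,2])/K[1,1]*d,d],-1)@T[:3,:3].T+T[:3,3]
    P[d==0]=np.nan
    return im,d,P,K,T
E
python3 - <<'E'
from h import *
np.set_printoptions(precision=3,suppress=True)
for cam in("scene","side"):
    im,d,P,K,T=snap(cam,f"pics/{cam}1.png")
    print(cam,T[:3,3],T[:3,2])
    for q in("plate","fixture","bottle","plug_gauge","pin_tray","driver"):
        for b in robot.boxes_of(q,cam)[:4]:
            l,t,r,bo=map(int,b["bbox"]); p=P[(t+bo)//2,(l+r)//2]
            print(q,round(b["p"],2),[l,t,r,bo],p)
print(robot.get_obs())
E
```

```text
scene [ 1.287 -0.396  0.565] [-0.724  0.454 -0.519]
plate 0.86 [315, 215, 378, 242] [0.503 0.186 0.014]
plate 0.71 [404, 203, 464, 234] [0.575 0.395 0.014]
plate 0.68 [309, 190, 347, 211] [0.354 0.235 0.011]
fixture 0.85 [161, 254, 248, 329] [ 0.541 -0.177 -0.001]
bottle 0.73 [430, 210, 464, 277] [0.753 0.244 0.084]
plug_gauge 0.66 [239, 206, 252, 236] [ 0.388 -0.015  0.036]
pin_tray 0.79 [180, 328, 283, 403] [ 0.753 -0.213  0.003]
driver 0.87 [77, 240, 172, 275] [ 0.364 -0.283  0.016]
side [ 0.354 -0.506  0.773] [ 0.221  0.579 -0.785]
plate 0.91 [159, 202, 206, 239] [0.347 0.237 0.01 ]
plate 0.77 [227, 132, 279, 160] [0.548 0.392 0.016]
fixture 0.72 [316, 310, 423, 409] [ 0.565 -0.182  0.002]
fixture 0.6 [433, 295, 522, 381] [ 0.751 -0.216  0.001]
bottle 0.55 [340, 109, 363, 171] [0.723 0.245 0.087]
plug_gauge 0.63 [222, 291, 241, 325] [ 0.38  -0.025  0.043]
plug_gauge 0.62 [237, 399, 278, 476] [ 0.354 -0.233  0.003]
plug_gauge 0.56 [317, 307, 421, 410] [ 0.566 -0.179 -0.   ]
pin_tray 0.6 [429, 292, 524, 383] [ 0.75  -0.215  0.003]
driver 0.85 [238, 399, 280, 480] [ 0.356 -0.236 -0.   ]
{'time': 0.7, 'joint_positions': array([ 1.057,  0.087,  1.371,  0.   ,  1.684, -0.103]), 'qvel': array([ 0.001, -0.   , -0.002,  0.   , -0.001,  0.   ]), 'joint_torque': array([  0.001, -33.992, -30.252,   0.072,   0.023,   0.   ]), 'tool_pos': array([0.22 , 0.504, 0.231]), 'ee_rot': array([3.141, 0.   , 2.731]), 'wrist_force': array([-0.103,  0.094, -1.034]), 'wrist_torque': array([-0.019,  0.072, -0.017]), 'finger_force': 0.0, 'width': 0.09447875562451806}
```

View pics/scene1.png

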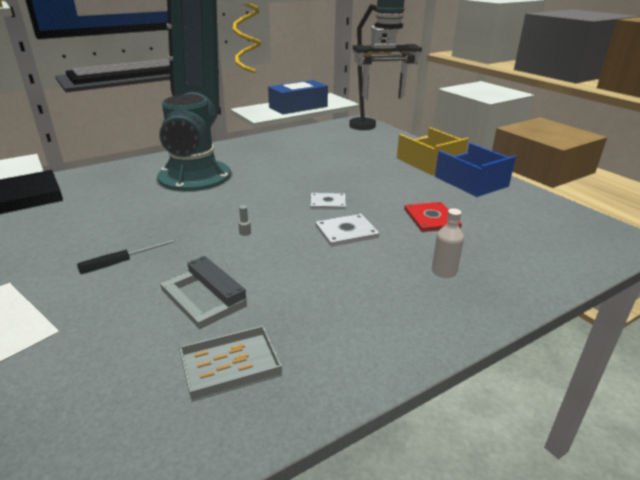

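View pics/side1.png

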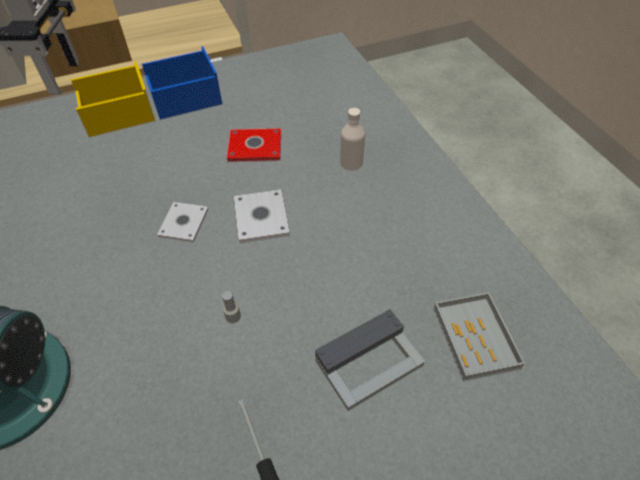

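The pictures show three plate-like things: a large grey one at side (261,214) / scene (347,228), a small grey one at side (183,221) / scene (328,200), and a red one at side (254,144) / scene (432,215). The large grey one fits, since it isn't red and is the larger of its colour. The fixture's bridge is at side (360,340) with its open side facing the plate, and the stop is at (385,385). Next I'll crop to confirm and fit the poses.

Run:
```python
from h import *
np.set_printoptions(precision=4,suppress=True)
def box(p): 
    c,s,a=cv2.minAreaRect((p[:,:2]*1000).astype(np.float32)); return np.round(c,1),np.round(s,1),round(a,1)
for cam in("side","scene"):
    im,d,P,K,T=snap(cam)
    if cam=="side": cv2.imwrite("pics/crop1.png",cv2.resize(im[120:420,140:540,::-1],None,fx=2,fy=2,interpolation=2))
    x,y,z=P[...,0],P[...,1],P[...,2]
    def sel(x0,x1,y0,y1,z0,z1): 
        m=((x>x0)&(x<x1)&(y>y0)&(y<y1)&(z>z0)&(z<z1)).astype(np.uint8)
        n,l,st,_=cv2.connectedComponentsWithStats(m); 
        return P[l==1+np.argmax(st[1:,4])]
    for n,a in dict(plate=(.41,.62,.09,.29,.007,.022),small=(.28,.41,.15,.31,.006,.022),beam=(.42,.7,-.3,-.02,.032,.05),cheeks=(.42,.68,-.3,-.02,.010,.025),gauge=(.34,.42,-.08,.04,.02,.08),bottle=(.68,.8,.18,.32,.02,.13)).items():
        p=sel(*a); print(cam,n,len(p),box(p),"z",np.median(p[:,2]))
```

```text
side plate 2247 (array([498.3, 188.1]), array([124.3, 100. ]), 77.9) z 0.014601874936926773
side small 1311 (array([348.5, 235.5]), array([95. , 76.9]), 56.3) z 0.011022515760286011
side beam 2182 (array([ 556.6, -158.7]), array([149.3,  41.6]), 8.6) z 0.04035295487259871
side cheeks 1871 (array([ 561.8, -189.9]), array([150.4,  98.8]), 7.8) z 0.018238978053722987
side gauge 333 (array([378.1, -19. ]), array([23.1, 27.3]), 70.5) z 0.043044715334918604
side bottle 945 (array([731.3, 255.7]), array([36.9, 51.5]), 63.3) z 0.07596164578137454
scene plate 1237 (array([500.7, 188.4]), array([121. , 105.6]), 77.6) z 0.01416672168931632
scene small 491 (array([351.2, 235.6]), array([89.4, 83.3]), 56.1) z 0.0108147829410703
scene beam 1131 (array([ 558.9, -158.2]), array([151.5,  41.7]), 8.6) z 0.0398162734636448
scene cheeks 1257 (array([ 564.5, -188. ]), array([153.6, 100.6]), 9.1) z 0.01759207083249803
scene gauge 209 (array([384.6, -16.7]), array([26.7, 23.9]), 89.0) z 0.042394812608116283
scene bottle 1199 (array([746.8, 256.2]), array([51.6, 31.2]), 40.3) z 0.07265602127603893
```

View pics/crop1.png

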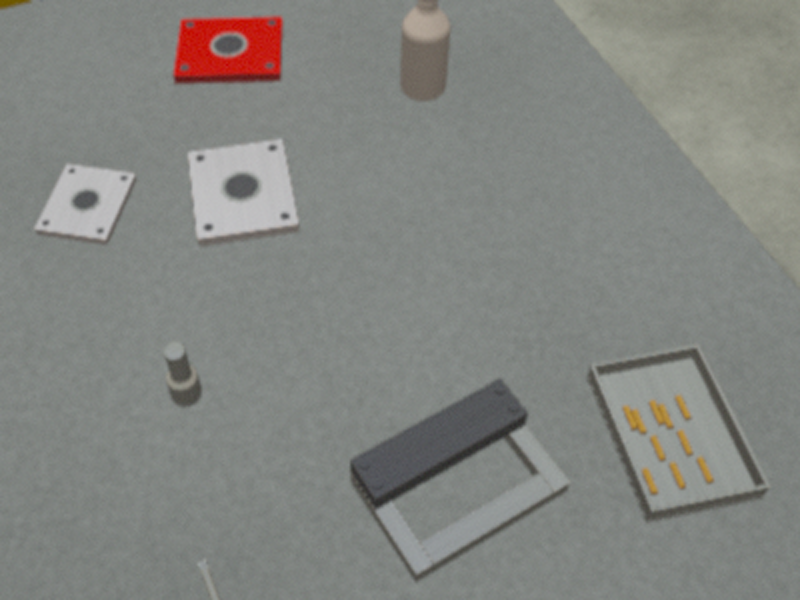

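The crop confirms it: the large grey plate at crop (242,190) is bigger than the small grey one at (85,200). In the world frame its centre is (0.499, 0.188) with its long axis at 77.9°. The home pose is centred at (0.558, -0.1585) with insertion direction -81.4°. I'll move over behind the plate's far end with the finger line at 8.6°.

```bash
python3 -m handwheel '[[[0,0,-0.0643],[0.542,-0.444,0],0.4],[[0,0,-0.0643],[0.542,-0.444,0],0.4],[[0,0,-0.0643],[0.542,-0.444,0],0.4],[[0,0,-0.0643],[0.542,-0.444,0],0.4],[[0,0,-0.0643],[0.542,-0.444,0],0.4]]' >/dev/null
python3 -m handwheel '[[[0,0,-0.0643],[0.542,-0.444,0],0.4],[[0,0,-0.0643],[0.542,-0.444,0],0.4],[[0,0,-0.0643],[0.542,-0.444,0],0.4],[[0,0,-0.0643],[0.542,-0.444,0],0.4],[[0,0,-0.0643],[0.542,-0.444,0],0.4]]'
python3 -m handwheel '[[[0,0,0],[0,0,-0.8],0.4],[[0,0,0],[0,0,-0.8],0.4],[[0,0,0],[0,0,-0.8],0.4],[[0,0,0],[0,0,0],0.4],[[0,0,0],[0,0,0],0.4]]'
python3 - <<'E'
from h import *
snap("side","pics/side2.png")
E
```

```text
time: 1.8
tool_pos: [0.4917, 0.2812, 0.2306]
ee_rot: [3.141, -0.0, 1.717]
wrist_force: [0.2, 0.6, 0.6]
width: 0.0564
finger_force: 0.0
time: 2.3
tool_pos: [0.4905, 0.2822, 0.1106]
ee_rot: [-3.141, 0.0, 1.721]
wrist_force: [-0.7, 1.0, 0.8]
width: 0.0563
finger_force: 0.0
```

View pics/side2.png

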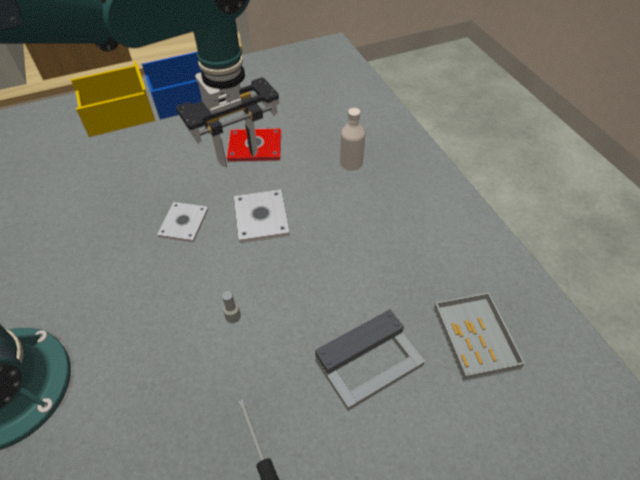

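The fingers at (222,163) and (252,155) hang behind the plate's far end, clear of the red plate. I'll descend and start the push.

```bash
python3 -m handwheel '[[[0,0,0],[0,0,-0.6],0.4],[[0,0,0],[0,0,-0.6],0.4],[[0,0,0],[0,0,-0.42],0.4],[[0,0,0],[0,0,0],0.4],[[0,0,0],[0,0,0],0.4]]'
python3 -m handwheel '[[[0,0,0],[0.03,-0.198,0],0.4],[[0,0,0],[0.03,-0.198,0],0.4],[[0,0,0],[0.03,-0.198,0],0.4],[[0,0,0],[0.03,-0.198,0],0.4],[[0,0,0],[0.03,-0.198,0],0.4]]'
python3 -m handwheel '[[[0,0,0],[0.03,-0.198,0],0.4],[[0,0,0],[0.03,-0.198,0],0.4],[[0,0,0],[0.03,-0.198,0],0.4],[[0,0,0],[0.03,-0.198,0],0.4],[[0,0,0],[0.03,-0.198,0],0.4]]'
cat > m.py <<'E'
from h import *
import sys
B=np.array([557.7,-158.5]); d=np.array([.150,-.989]); f=np.array([.989,.150])
def box(p): return cv2.minAreaRect((p[:,:2]*1000).astype(np.float32))
def measure(cam,fn=None):
    im,dd,P,K,T=snap(cam,fn)
    o=robot.get_obs(); x,y,z=P[...,0],P[...,1],P[...,2]
    sat=im.max(-1).astype(int)-im.min(-1)
    m=((x>.41)&(x<.67)&(y>-.14)&(y<.30)&(z>.008)&(z<.021)&(sat<60)).astype(np.uint8)
    m=cv2.morphologyEx(m,cv2.MORPH_OPEN,np.ones((3,3)))
    n,l,st,_=cv2.connectedComponentsWithStats(m); p=P[l==1+np.argmax(st[1:,4])]
    c,s,a=box(p); c=np.array(c)
    print(cam,"plate c",c.round(1),"size",np.round(s,1),"ang",round(a,1),"along",((c-B)@d).round(1),"lat",((c-B)@f).round(1))
    t=np.array(o["tool_pos"][:2])*1000; print(" tool along",((t-B)@d).round(1),"lat",((t-B)@f).round(1),"t",o["time"])
if __name__=="__main__":
    for c in sys.argv[1:]: measure(c,f"pics/last_{c}.png")
E
python3 m.py side scene
```

```text
time: 2.85
tool_pos: [0.4924, 0.2832, 0.0323]
ee_rot: [3.137, -0.001, 1.721]
wrist_force: [-1.2, -0.2, 0.3]
width: 0.0564
finger_force: 0.0
time: 3.35
tool_pos: [0.4982, 0.2319, 0.0299]
ee_rot: [3.141, -0.0, 1.72]
wrist_force: [-1.9, 3.1, 2.3]
width: 0.0562
finger_force: 1.5
time: 3.85
tool_pos: [0.5058, 0.1822, 0.0291]
ee_rot: [-3.141, 0.0, 1.721]
wrist_force: [-0.4, 2.3, -0.7]
width: 0.0563
finger_force: 1.1
side plate c [527.4 114.7] size [102.6 124.6] ang 8.7 along -274.8 lat 11.0
 tool along -343.0 lat -0.2 t 3.9
scene plate c [529.3 120. ] size [103.6 138.7] ang 8.6 along -279.7 lat 13.7
 tool along -343.7 lat -0.2 t 3.95
```

The plate is now square (8.7°) but 12 mm off the axis laterally. I'll re-centre the gripper behind it and work out an S-curve push: turn -8° and back over 140 mm.

```bash
python3 -m handwheel '[[[0,0,0],[-0.03,0.198,0],0.4],[[0,0,0],[0.237,0.036,0],0.4],[[0,0,0],[0.018,-0.12,0],0.4],[[0,0,0],[0,0,0],0.4]]'
python3 m.py side
python3 - <<'E'
import numpy as np
th=np.radians([0]+[-8/6*i for i in range(1,7)]+[-8,-8]+[-8+8/6*i for i in range(1,7)])
h=lambda t:np.array([np.cos(t-np.radians(81.4)),np.sin(t-np.radians(81.4))])
for a,b in zip(th,th[1:]): print(((10*h((a+b)/2)-68*(h(b)-h(a)))/50).round(3), round(np.degrees(b-a)/90,4))
E
```

```text
time: 4.35
tool_pos: [0.5175, 0.1886, 0.0295]
ee_rot: [3.141, 0.001, 1.721]
wrist_force: [-0.9, -0.5, -0.3]
width: 0.0564
finger_force: 0.0
side plate c [527.8 116.2] size [101.  131.4] ang 8.4 along -276.2 lat 11.6
 tool along -349.5 lat 11.9 t 4.4
[ 0.059 -0.194] -0.0148
[ 0.054 -0.195] -0.0148
[ 0.05  -0.196] -0.0148
[ 0.045 -0.197] -0.0148
[ 0.041 -0.198] -0.0148
[ 0.036 -0.199] -0.0148
[ 0.002 -0.2  ] 0.0
[ 0.002 -0.2  ] 0.0
[-0.027 -0.201] 0.0148
[-0.023 -0.201] 0.0148
[-0.018 -0.202] 0.0148
[-0.013 -0.202] 0.0148
[-0.008 -0.202] 0.0148
[-0.004 -0.202] 0.0148
```

```bash
python3 -m handwheel '[[[0,0,0],[0.018,-0.12,0],0.4],[[0,0,-0.0148],[0.059,-0.194,0],0.4],[[0,0,-0.0148],[0.054,-0.195,0],0.4],[[0,0,-0.0148],[0.05,-0.196,0],0.4],[[0,0,-0.0148],[0.045,-0.197,0],0.4]]'
python3 -m handwheel '[[[0,0,-0.0148],[0.041,-0.198,0],0.4],[[0,0,-0.0148],[0.036,-0.199,0],0.4],[[0,0,0],[0.002,-0.2,0],0.4],[[0,0,0],[0.002,-0.2,0],0.4]]'
python3 m.py side
python3 -m handwheel '[[[0,0,0.0148],[-0.027,-0.201,0],0.4],[[0,0,0.0148],[-0.023,-0.201,0],0.4],[[0,0,0.0148],[-0.018,-0.202,0],0.4],[[0,0,0.0148],[-0.013,-0.202,0],0.4],[[0,0,0.0148],[-0.008,-0.202,0],0.4]]' 
python3 -m handwheel '[[[0,0,0.0148],[-0.004,-0.202,0],0.4],[[0,0,0],[0.03,-0.198,0],0.4]]'
python3 m.py side scene
```

```text
time: 4.9
tool_pos: [0.5283, 0.1428, 0.0294]
ee_rot: [-3.141, -0.0, 1.625]
wrist_force: [0.1, 1.8, -0.3]
width: 0.0564
finger_force: 1.0
time: 5.3
tool_pos: [0.5322, 0.1031, 0.0295]
ee_rot: [-3.142, -0.0, 1.581]
wrist_force: [-0.8, 2.7, -0.8]
width: 0.0565
finger_force: 1.0
side plate c [533.   32.6] size [100.6 125. ] ang 0.6 along -192.7 lat 4.2
 tool along -260.9 lat 13.9 t 5.35
time: 5.85
tool_pos: [0.5276, 0.0533, 0.0296]
ee_rot: [3.142, -0.0, 1.699]
wrist_force: [-0.1, 2.1, -0.3]
width: 0.0562
finger_force: 1.1
time: 6.05
tool_pos: [0.5288, 0.0333, 0.0296]
ee_rot: [-3.141, -0.001, 1.721]
wrist_force: [-0.9, 2.3, 0.1]
width: 0.056
finger_force: 1.2
side plate c [538.9 -35.2] size [100.7 123.4] ang 8.6 along -124.7 lat -0.1
 tool along -192.2 lat 0.4 t 6.1
scene plate c [540.  -29.2] size [104.4 138.8] ang 8.2 along -130.6 lat 1.9
 tool along -192.7 lat 0.6 t 6.15
```

View pics/last_side.png

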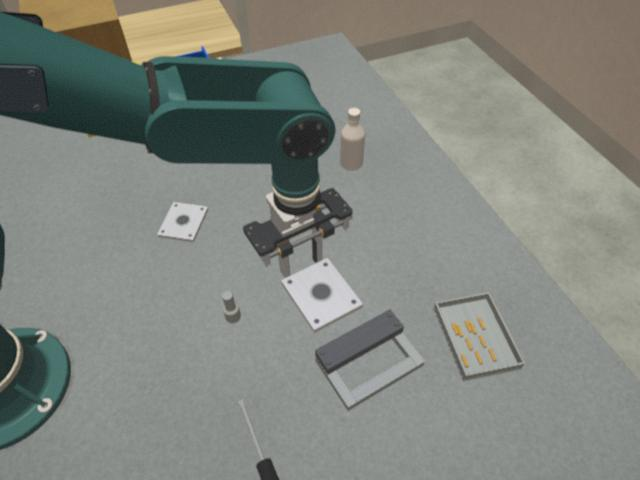

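The plate at (321,292) is square and centred in front of the bridge. I'll push straight in, stopping short of the back stop.

```bash
python3 -m handwheel '[[[0,0,0],[0.03,-0.198,0],0.4],[[0,0,0],[0.03,-0.198,0],0.4],[[0,0,0],[0.03,-0.198,0],0.4],[[0,0,0],[0.03,-0.198,0],0.4],[[0,0,0],[0.03,-0.198,0],0.4]]'
python3 -m handwheel '[[[0,0,0],[0.03,-0.198,0],0.4],[[0,0,0],[0.03,-0.198,0],0.4],[[0,0,0],[0.03,-0.198,0],0.4],[[0,0,0],[0.03,-0.198,0],0.4],[[0,0,0],[0.03,-0.198,0],0.4]]'
python3 -m handwheel '[[[0,0,0],[0.015,-0.099,0],0.4],[[0,0,0],[0.015,-0.099,0],0.4],[[0,0,0],[0.009,-0.06,0],0.4],[[0,0,0],[0.006,-0.04,0],0.4]]'
python3 m.py side
```

```text
time: 6.65
tool_pos: [0.5368, -0.0166, 0.0297]
ee_rot: [3.141, -0.0, 1.721]
wrist_force: [-0.4, 3.5, 2.3]
width: 0.0567
finger_force: 1.7
time: 7.15
tool_pos: [0.5442, -0.0662, 0.0296]
ee_rot: [3.141, -0.0, 1.721]
wrist_force: [-0.6, 3.4, 2.8]
width: 0.0561
finger_force: 1.9
time: 7.55
tool_pos: [0.5463, -0.0804, 0.0294]
ee_rot: [-3.141, -0.0, 1.721]
wrist_force: [-0.7, 3.2, 3.0]
width: 0.056
finger_force: 1.9
side plate c [ 549.6 -108. ] size [101.1  40.8] ang 8.5 along -51.2 lat -0.4
 tool along -78.7 lat 0.4 t 7.6
```

```bash
python3 -m handwheel '[[[0,0,0],[0.006,-0.04,0],0.4],[[0,0,0],[0.006,-0.04,0],0.4],[[0,0,0],[0.006,-0.04,0],0.4],[[0,0,0],[0.006,-0.04,0],0.4]]'
for i in 1 ; do python3 -m handwheel '[[[0,0,0],[0.003,-0.02,0],0.4]]'; python3 -m handwheel '[[[0,0,0],[0.003,-0.02,0],0.4]]';python3 -m handwheel '[[[0,0,0],[0.003,-0.02,0],0.4]]'; done
```

```text
time: 8.0
tool_pos: [0.5475, -0.0884, 0.0294]
ee_rot: [-3.142, 0.0, 1.721]
wrist_force: [-1.1, 3.7, 2.1]
width: 0.0566
finger_force: 1.7
time: 8.1
tool_pos: [0.5476, -0.0891, 0.0294]
ee_rot: [-3.141, -0.001, 1.721]
wrist_force: [-0.1, 5.1, 3.0]
width: 0.0567
finger_force: 2.8
time: 8.2
tool_pos: [0.5476, -0.0892, 0.0294]
ee_rot: [-3.141, -0.003, 1.721]
wrist_force: [-1.0, 8.0, 3.8]
width: 0.0567
finger_force: 3.9
time: 8.3
tool_pos: [0.5476, -0.0892, 0.0294]
ee_rot: [-3.141, -0.005, 1.721]
wrist_force: [-1.9, 9.4, 4.6]
width: 0.0564
finger_force: 5.0
```

The force is building with no motion, so it's against the stop. I'll press a little more to seat it square, then back off and look.

```bash
python3 -m handwheel '[[[0,0,0],[0.003,-0.02,0],0.4],[[0,0,0],[0.003,-0.02,0],0.4],[[0,0,0],[0.003,-0.02,0],0.4],[[0,0,0],[0,0,0],0.4],[[0,0,0],[0,0,0],0.4]]'
python3 -m handwheel '[[[0,0,0],[-0.006,0.04,0],0.4],[[0,0,0],[-0.012,0.08,0],0.4],[[0,0,0],[-0.03,0.198,0],0.4],[[0,0,0],[-0.06,0.396,0],0.4],[[0,0,0],[-0.06,0.396,0],0.4]]'
python3 -m handwheel '[[[0,0,0],[0,0,0.6],0.4],[[0,0,0],[0,0.4,0.8],0.4],[[0,0,0],[0,0.8,0.8],0.4],[[0,0,0],[0,0.8,0.8],0.4],[[0,0,0],[0,0.8,0],0.4]]'
python3 m.py side scene
python3 - <<'E'
from h import *
for c,(x,y,w,h) in dict(side=(280,270,160,150),scene=(140,220,140,120)).items():
    i=cv2.imread(f"pics/last_{c}.png")[y:y+h,x:x+w]; cv2.imwrite(f"pics/end_{c}.png",cv2.resize(i,None,fx=4,fy=4,interpolation=2))
im,d,P,K,T=snap("side")
# gap between plate lead edge & stop: profile of height along fixture axis seen behind the bridge
B=np.array([.5577,-.1585]); D=np.array([.150,-.989]);F=np.array([.989,.150])
s=(P[...,:2]-B)@D; l=(P[...,:2]-B)@F; z=P[...,2]
for L in(-.035,0,.035):
    print(L,[(a,round(float(np.nanmedian(z[(abs(l-L)<.012)&(abs(s*1000-a)<1.5)])*1000),1)) for a in range(24,78,3)])
E
```

```text
time: 8.8
tool_pos: [0.5476, -0.0894, 0.0295]
ee_rot: [-3.141, -0.01, 1.721]
wrist_force: [-2.9, 14.9, 5.5]
width: 0.0565
finger_force: 7.4
time: 9.3
tool_pos: [0.54, -0.0392, 0.0293]
ee_rot: [3.142, 0.002, 1.72]
wrist_force: [-0.2, 0.4, 0.5]
width: 0.0563
finger_force: 0.0
time: 9.8
tool_pos: [0.5435, 0.0923, 0.177]
ee_rot: [3.129, 0.003, 1.719]
wrist_force: [0.5, 0.4, 1.3]
width: 0.0566
finger_force: 0.0
side plate c [ 550.6 -112.5] size [100.6  30.2] ang 8.9 along -46.6 lat -0.1
 tool along -256.6 lat 22.7 t 9.85
scene plate c [ 552.3 -109.1] size [103.9  26.3] ang 6.1 along -49.7 lat 2.1
 tool along -253.7 lat 21.3 t 9.9
-0.035 [(24, 14.6), (27, 14.9), (30, 14.5), (33, 14.3), (36, 14.4), (39, 14.0), (42, 14.8), (45, 14.6), (48, 14.4), (51, 14.5), (54, 14.3), (57, 13.9), (60, 17.7), (63, 18.5), (66, 17.8), (69, 18.4), (72, 18.1), (75, 18.7)]
0 [(24, 14.8), (27, 14.4), (30, 14.4), (33, 14.3), (36, 13.9), (39, 14.7), (42, 14.9), (45, 14.1), (48, 14.9), (51, 14.6), (54, 14.4), (57, 14.6), (60, 18.3), (63, 18.0), (66, 18.2), (69, 18.1), (72, 18.4), (75, 18.7)]
0.035 [(24, 14.2), (27, 14.5), (30, 14.6), (33, 14.3), (36, 14.2), (39, 14.4), (42, 13.9), (45, 14.7), (48, 14.7), (51, 14.2), (54, 14.4), (57, 14.6), (60, 18.1), (63, 18.6), (66, 18.4), (69, 18.3), (72, 18.5), (75, 18.7)]
```

View pics/end_side.png

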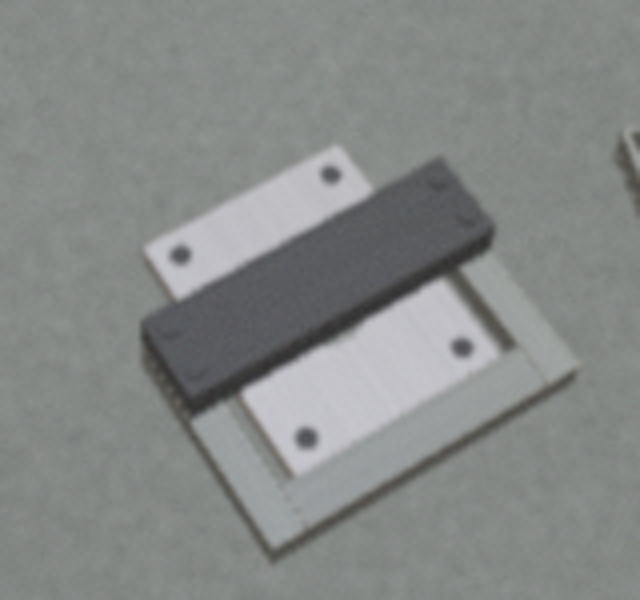

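View pics/last_scene.png

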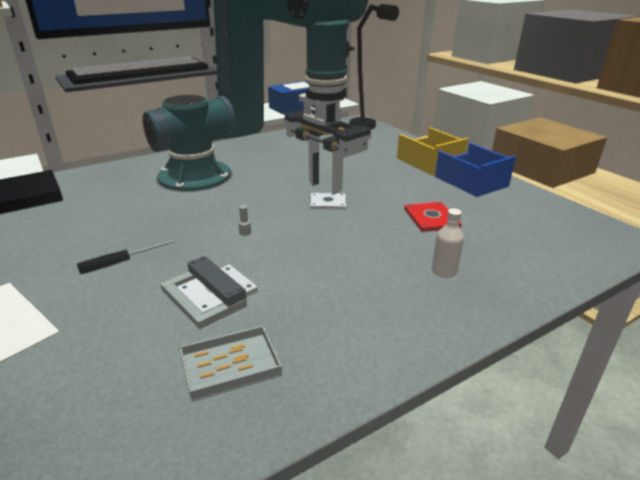

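The crop shows the plate square under the bridge, its front edge flush with the stop from (295,475) to (500,355) with no gap. The scene view shows everything else where it was and the gripper clear.

```bash
python3 -m handwheel '[[[0,0,0],[0,0,0],0.4],[[0,0,0],[0,0,0],0.4],[[0,0,0],[0,0,0],0.4]]'; python3 -c "
from bench import robot
print(robot.close_job())"
```

```text
time: 10.25
tool_pos: [0.5399, 0.0906, 0.1694]
ee_rot: [-3.14, 0.0, 1.719]
wrist_force: [-0.0, 0.8, -0.4]
width: 0.0568
finger_force: 0.0
the job is handed in; nothing more can be done
None
```

The cover plate is pushed in under the bridge and sits flat and square against the back stop; nothing else was moved, and I handed the job in at about 10 s (the judge's result was not shown).

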